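Clear the carton and hold the spring gauge on its tape seam

TASK

Clear the little basket off the packed carton: hang it by its handle on the twin-prong hook and let go of it. Then take the spring gauge out of its holder and hold it upright on the carton, with its tip on the spot where the black printed line crosses the middle of the tape seam, pressing lightly so that the plunger is about half-way in. Finish while still holding the gauge there, and leave the other things on the bench where they are.

Things in the scene. Friction and masses are not known exactly. Their poses are not given: they have to be found in the camera images.
- carton: closed cardboard carton, 220 (x) x 180 (y) x 100 mm high, full, does not move; origin at the centre of its underside, z up. A 45 mm wide brown tape strip with a thin dark seam line along its middle runs along x over the middle of the top; a 6 mm wide, 160 mm long black line is printed across the top along y.
- spot (a point): the marked spot: the point on the carton's top face (100 mm above its underside) where the black line crosses the seam, 20 mm from the top's centre towards the carton's -x. Axes as the carton. At first the basket stands over it.
- basket: open grey plastic basket with white caps fixed in it, 64 (x) x 104 (y) x 45 mm high, about 180 g, loose, standing on the carton. Origin at the centre of its underside, z up. Stiff steel bail: two 6 mm upright wires at y = +-49 mm, joined by a straight 6 mm bar along y, axis 115 mm above the underside.
- handle (a point): middle of the basket's handle bar, 115 mm above its underside. A black grip block 12 (x) x 34 (along the bar) x 12 mm is moulded around the bar here: pinch it across its 12 mm from above. Bare bar on both sides of it is what goes over the prongs. Axes as the basket.
- hook: fixed grey stand, left or right. Origin under its base plate (130 x 120 x 12 mm). Post 16 x 24 mm; 84 mm cross bar along y on it, top 218 mm up. Two level 8 mm prongs at y = +-34 mm (60 mm free between them, room for fingers), axis 210 mm up, run from it 78 mm towards the stand's -x, then slope up to tips that end 94 mm from the post's axis, 228 mm up.
- hook_seat (a point): point midway between the prongs, level with their upper sides (214 mm up), 50 mm out (-x) from the post's axis. The middle of the handle bar comes to rest 3 mm above it, bar along the stand's y. Axes as the stand. The prongs must pass under the bar and over the basket: come in along the prongs (+x) with the bar 30 to 40 mm higher, then lower it.
- holder: black holder block 80 x 80 x 60 mm high, fixed, with one upright 28 mm hole in the middle of its top; origin at the centre of its underside. It may be on the right or the left.
- gauge: spring gauge, about 150 g, loose, standing upright in the holder with its collar resting on the holder's top. Origin on its axis at the underside of the collar, z along its axis away from the tip (up). Collar 38 mm across, 6 mm thick; above it a round grip 24 mm in diameter up to 82 mm above the origin; below it a 20 mm barrel down to -30 mm; from that a 10 mm round plunger sticks out 20 mm.
- tip (a point): centre of the plunger's flat end, on the gauge's axis, 50 mm below the gauge's origin when the plunger is out; it is what touches the spot. Axes as the gauge.
- plunger (a joint): how far the plunger is pushed into the gauge, in m: 0 out, 0.014 fully in, 0.007 half-way. Its spring takes 1 N to start and 0.25 N more for each mm (2.75 N half-way, 4.5 N fully in); beyond that it is solid.
- tape_roll: bystander: roll of brown tape lying flat, 96 mm across, 48 mm high; origin under its centre.
- jar: bystander: amber jar with steel lid, 64 mm across, 85 mm high; origin under its centre.
- cap: bystander: white cap, 38 mm across, 16 mm high; origin under its centre.
- cutter: bystander: grey carton cutter, 130 x 26 x 16 mm, lying along its x; origin under its centre.
- ring_part: bystander: steel ring, 60 mm across, 14 mm high; origin under its centre.
- flagon_a: bystander: amber bottle, 90 mm across, 160 mm high, behind the carton; origin under its centre.
- flagon_b: bystander: second amber bottle like it, 90 mm across, 160 mm high; origin under its centre.

How it is judged:
On the way, in this order (a step that is already met when the one before it is completed fails the run):
1. the basket hangs by its handle on the hook, let go of and at rest (contact force between basket and hook above 0.5 N and distance between handle and hook_seat below 0.055 m and angle between basket's own z axis and vertical below 0.35 rad and contact force between basket and the arm below 0.1 N and contact force between basket and the fingers below 0.1 N and contact force between basket and carton below 0.05 N and linear speed of basket below 0.08 m/s), for 0.3 s.
2. the gauge is held in the fingers, clear of its holder (contact force between gauge and the fingers above 1 N and contact force between gauge and holder below 0.05 N and z of tip in the frame of holder above 0.062 m), for 0.1 s.
At the end, for the whole second after the job is handed in: Gauge held still in the fingers, upright within 8 degrees, tip within 10 mm of the spot, pressing the carton with 1 to 6 N, plunger 3 to 11.5 mm in; basket at rest, upright within 20 degrees, hanging on the hook by its handle (bar within 55 mm of the seat), clear of robot and carton (all of step 1 and horizontal distance between tip and spot below 0.01 m and z of tip in the frame of spot below 0.004 m and angle between gauge's own z axis and vertical below 0.14 rad and value of joint plunger between 0.003 and 0.0115 m and contact force between gauge and carton between 1 and 6 N and contact force between gauge and the fingers above 1 N and linear speed of gauge below 0.02 m/s); the arm keeps its last pose, push and grip.
It fails at once if the gauge is pushed hard on the carton (over 12 N) (contact force between gauge and carton above 12 N).
It fails at once if a bystander is pushed away (over 30 mm) (distance of any of tape_roll, jar, cap, cutter, ring_part, flagon_a, flagon_b from where it was at the start of the episode above 0.03 m).
It also fails if it takes over 61 s, if anything falls off the work surface, if the arm or the gripper's body presses on something with over 40 N, if the wrist force passes 120 N, or if a joint passes its speed limit or range.

ROBOT

A 6-joint arm with a two-finger parallel gripper is mounted at the origin on the work surface. World frame = base frame: x ahead of the robot, y to its left, z up, the work surface at z = 0. Lengths are in m, angles in rad, forces in N, time in s.
With the tool pointing down it reaches from about 0.35 to 0.725 m from the base axis. Payload 4.3 kg.
Tool frame: the origin (TCP) lies between the finger pads; the fingertips stand 19 mm ahead of it and the grasp point (between the pads) is the TCP; z points along the fingers, y is the line along which they close (so a half turn about z gives the same grasp; the last joint's range is limited). The gripper opens to 85 mm and grips with 20 to 120 N. Pads are 22 mm wide; open, the fingers measure 114 mm over their backs; the gripper's body (76 mm by 85 mm) begins 54 mm behind the grasp point. The pads swing forward as they close: fully open they stand 13 mm farther back than shut.
Start: joints at [-1.435, 0.377, 0.081, 1.274, 0, 1.46], TCP at [0.14, -0.558, 0.25] pointing down, gripper open.
Joint ranges: [-2.72, 2.72], [-0.84, 1.66], [-1.02, 1.22], [-1.77, 2.12], [-1.37, 1.28], [-3.14, 3.14]. Speed limits (rad/s): [2.57, 2.57, 3.14, 3.14, 3.14, 3.14].

INTERFACE

Orientations are given as a unit quaternion [x, y, z, w].
In Python, from cell import bot gives the robot as it stands.
- The arm moves only by the tool carry_out, never from a script. Its argument "commands" is one flat list of numbers, 5 for each row, row after row: the shift along the tool's x, y, z normalised to -1 to 1, where 1 is 150 mm, then the turn about the tool's z normalised to -1 to 1, where 1 is 360 degrees, then the closure, from -1 (fully open) to 1 (shut). In form: [dx, dy, dz, turn, hand, dx, dy, dz, turn, hand, ...]. A call has 1 to 5 rows; each row is the pose to reach, as a shift and turn from the pose commanded when the call began, along the tool's axes at that moment, turning the shorter way round; what a row does not reach only later rows make up. A row lasts 1/8 s, in which the tool goes at most 62.5 mm and 10.7 degrees, less where a joint would pass 70% of its speed; a pose out of reach is approached as far as the arm can. A call with a number of a shift or a turn outside -1 to 1 is refused whole. A call with a gripper value outside its range is refused whole. The fingers move at their own pace and stop on an object; the grip force is fixed at half the most. Time passes only in rows, so rows that repeat a pose let the fingers close. It gives the time, the measured TCP pose, the force, the opening and the grip force at its end, in the units of the state.
- bot.observe(): the state, without advancing time (a new reading comes with each control period).
- bot.grab_frame(name): name is "scene" or "side" or "wrist"; returns a dict with "pixels" (420x560x3 uint8, blue, green, red), "fx", "fy", "cx", "cy" (pixels), "k1" (the pictures are not rectified: a ray, as slopes to the right and down, at radius r is drawn at 1 + k1 r^2 times it, then the intrinsics apply), "R" (3x3) and "t" (3): a world point X has camera coordinates R X + t; the wrist camera has in their place "tool_from_camera" (4x4, takes a point from camera to tool coordinates, whose origin is the TCP and whose axes are the flange's). Camera axes: x right, y down, z forward; pixel columns grow to the right and rows downward; lengths in m; the calibration is good to about 2 mm. A picture is of the moment at which its call begins: read the wrist's pose just before it. There is no depth.
- bot.finish_job(): hands the job in; it is judged then, once.
The state is a dict: "time_s": time; "joint_positions": joint angles; "qvel": joint speeds; "joint_efforts": joint torques, N m; "ee_pos": TCP position; "eef_rot": TCP orientation; "wrist_force": force on the tool from outside, world axes, zero at the start; "moment": the same for the moment, N m; "opening": opening from 0.0 (shut) to 1.0 (fully open); "finger_force": force on a finger pad.
Only numpy, scipy, OpenCV 4.12 (cv2) and the standard library are available. Lean on these libraries where they do the work, as an engineer would, in place of code of your own. Each camera call takes 0.05 s, during which the arm holds its last target. There are 200 camera calls.

## Working session

There is one attempt and no reset: what is moved stays moved. The work goes in short steps, Python scripts to look and compute and a tool call to move; the robot and the scene stay as the last step left them, time stands still between calls to the robot, and variables do not carry over. Pictures are saved under pics/ and viewed, at most 13 in all, crops included, and the job is handed in when it is done.

Besides the shell and the picture viewer there is one more tool, called as name(argument=value, ...) on one line, values as JSON. carry_out: Moves the arm, as the interface text tells. Scaled input: -1 to 1 covers 150 mm each way for a shift and 360 degrees each way for a turn. Its arguments: {"type":"object","properties":{"commands":{"type":"array"}},"required":["commands"]}

```bash
mkdir -p pics; cat > h.py <<'E'
import numpy as np,cv2
from cell import bot
def grab(n,name=None):
    s=bot.observe(); f=bot.grab_frame(n); f['s']=s
    if name: cv2.imwrite('pics/'+name+'.png',f['pixels']); 
    return f
def ray(f,u,v):
    x,y=(u-f['cx'])/f['fx'],(v-f['cy'])/f['fy']; a,b=x,y
    for _ in range(20):
        k=1+f['k1']*(a*a+b*b); a,b=x/k,y/k
    R=np.array(f['R']);t=np.array(f['t']); return -R.T@t, R.T@np.array([a,b,1.])
def onz(f,u,v,z):
    c,d=ray(f,u,v); return c+d*(z-c[2])/d[2]
def proj(f,X):
    p=np.array(f['R'])@np.array(X)+np.array(f['t']); a,b=p[:2]/p[2]; k=1+f['k1']*(a*a+b*b)
    return f['fx']*a*k+f['cx'],f['fy']*b*k+f['cy']
E
python3 - <<'E'
from h import *
import pickle
o=bot.observe();print(o)
F={n:grab(n,n+'0') for n in('scene','side','wrist')}
pickle.dump(F,open('F0.pkl','wb'))
for n in F: print(n,{k:np.round(v,4).tolist() for k,v in F[n].items() if k not in('pixels','s')})
E
```

```text
{'time_s': 0.0, 'joint_positions': array([-1.43528541e+00,  3.78087833e-01,  7.96773970e-02,  1.27438650e+00,
       -3.44396922e-06,  1.46047052e+00]), 'qvel': array([-1.26820566e-03, -1.49910554e-03, -3.12496253e-04, -6.54030353e-06,
        5.74122257e-04, -1.61362229e-03]), 'joint_efforts': array([ 1.48029201e-03, -4.63606095e+01,  2.69874072e+01,  2.08147417e-02,
       -4.56652879e-05, -4.55117970e-06]), 'ee_pos': array([ 0.1398471 , -0.5571278 ,  0.24936662]), 'eef_rot': array([ 9.92454548e-01,  1.22609009e-01, -1.43179146e-05, -1.00020449e-03]), 'wrist_force': array([-0.14839202, -0.46846426,  0.25702245]), 'moment': array([-0.02982214, -0.02120527, -0.0142527 ]), 'finger_force': 0.0, 'opening': 1.0004691281024987}
scene {'fx': 459.8161, 'fy': 459.8161, 'cx': 279.3315, 'cy': 205.4454, 'k1': -0.0701, 'R': [[0.8058, 0.5922, 0.0066], [0.4075, -0.5463, -0.7318], [-0.4298, 0.5924, -0.6815]], 't': [-0.4091, -0.167, 1.4564]}
side {'fx': 384.2293, 'fy': 384.2293, 'cx': 276.5962, 'cy': 213.3775, 'k1': -0.0128, 'R': [[-0.9867, -0.1615, 0.0165], [-0.125, 0.6909, -0.7121], [0.1035, -0.7047, -0.7019]], 't': [0.5587, 0.2086, 0.8865]}
wrist {'fx': 373.0692, 'fy': 373.0692, 'cx': 280.7081, 'cy': 209.17, 'k1': -0.0063, 'tool_from_camera': [[0.0004, -0.9551, -0.2962, 0.0763], [1.0, 0.0004, 0.0002, 0.0004], [-0.0, -0.2962, 0.9551, -0.1245], [0.0, 0.0, 0.0, 1.0]]}
```

View pics/scene0.png

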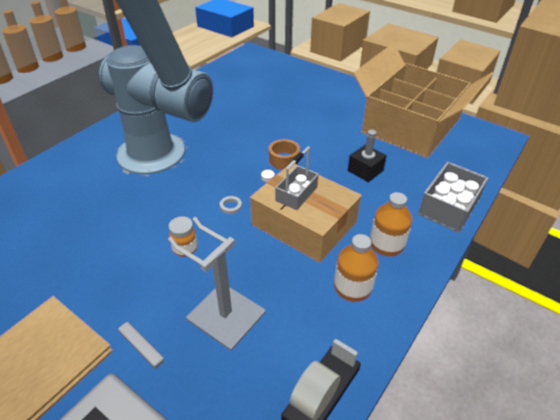

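View pics/side0.png

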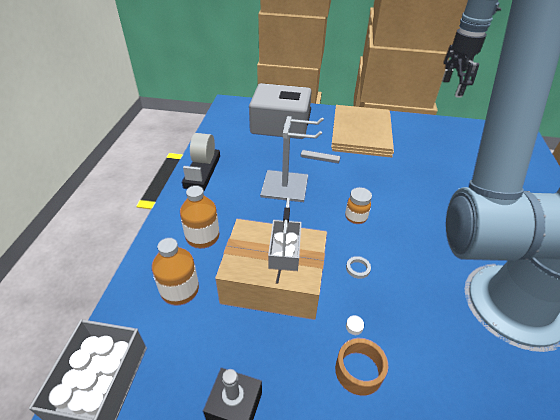

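The scene view shows the carton at about (305,210), the basket at (297,187), the hook stand at (225,300) with its prong tips at (172,240) and (197,222), and the holder with the gauge at (368,155). The side view shows the carton at (272,265), the hook at (287,150) and the gauge at (232,385).

```bash
python3 - <<'E'
from h import *
import pickle
F=pickle.load(open('F0.pkl','rb'))
def crop(n,x,y,w,h,s=4): return cv2.resize(F[n]['pixels'][y:y+h,x:x+w],(w*s,h*s),interpolation=cv2.INTER_CUBIC)
def g(im,x,y,s=4):
    for i in range(0,im.shape[1],10*s): cv2.putText(im,str(x+i//s),(i,8),0,.3,(255,255,255));cv2.line(im,(i,8),(i,14),(255,255,255))
    for i in range(0,im.shape[0],10*s): cv2.putText(im,str(y+i//s),(0,i+3),0,.3,(255,255,255));cv2.line(im,(20,i),(26,i),(255,255,255))
    return im
L=[('scene',248,140,115,75),('side',215,195,115,75),('scene',165,210,115,75),('side',255,105,85,75)]
A=[g(cv2.resize(crop(*l),(l[3]*4,300)),l[1],l[2]) for l in L]
A=[a[:,:400] if a.shape[1]>=400 else cv2.copyMakeBorder(a,0,0,0,400-a.shape[1],0) for a in A]
cv2.imwrite('pics/c1.png',np.vstack([np.hstack(A[:2]),np.hstack(A[2:])]))
L=[('scene',340,120,60,70),('scene',185,280,85,70),('side',200,365,70,55),('side',215,255,115,60)]
A=[g(crop(*l),l[1],l[2])[:300,:400] for l in L]
A=[cv2.copyMakeBorder(a,0,300-a.shape[0],0,400-a.shape[1],0) for a in A]
cv2.imwrite('pics/c2.png',np.vstack([np.hstack(A[:2]),np.hstack(A[2:])]))
E
```

```text
(no output)
```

View pics/c1.png

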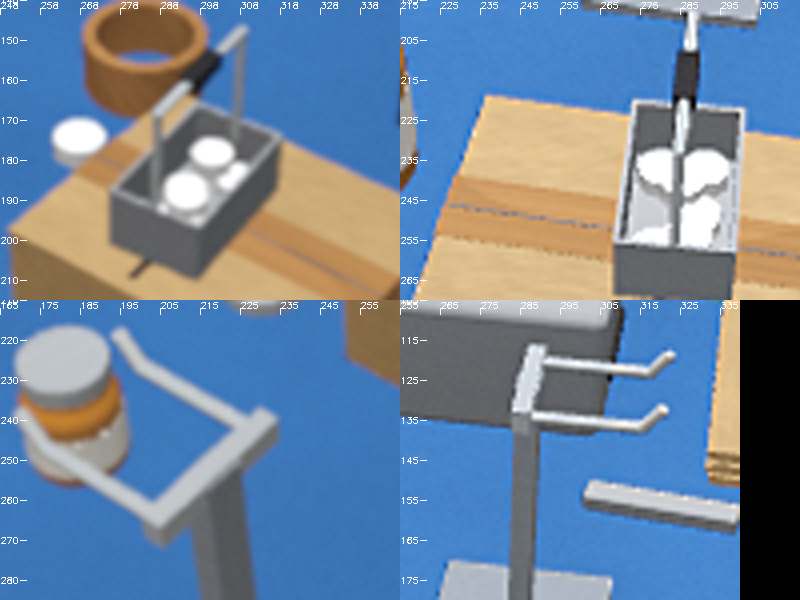

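View pics/c2.png

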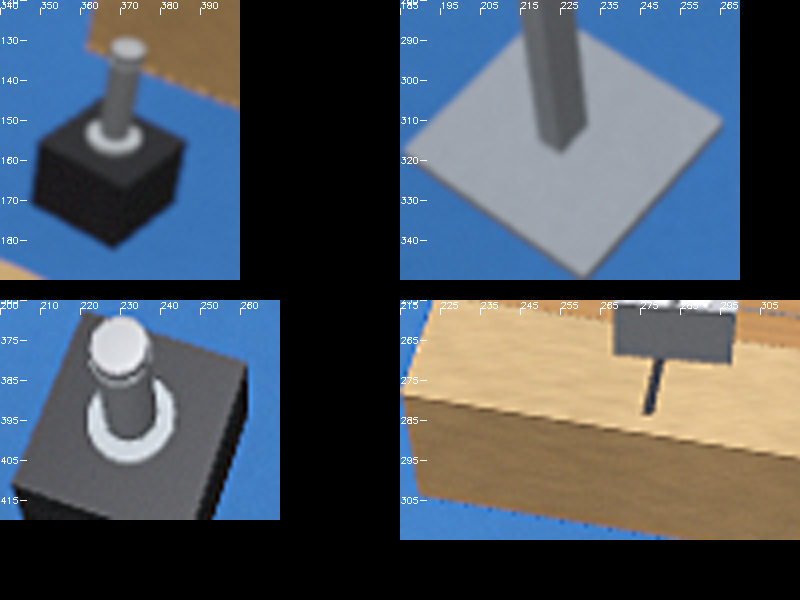

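The crops show the grip block at scene (299,158) and side (286,215). The prong bends are at scene (176,246) and (200,227), and side (317,123) and (315,137). The gauge top is at scene (372,131) and side (230,375). The front end of the black line is at side (277,283), and the seam passes through side (229,246) and (315,259).

```bash
python3 - <<'E'
from h import *
import pickle
np.set_printoptions(precision=4,suppress=True)
F=pickle.load(open('F0.pkl','rb')); S,D=F['scene'],F['side']
def tri(a,b):
    c1,d1=ray(S,*a);c2,d2=ray(D,*b); q=np.linalg.lstsq(np.c_[d1,-d2],c2-c1,rcond=None)[0]
    p,r=c1+d1*q[0],c2+d2*q[1]; return (p+r)/2,np.linalg.norm(p-r)
print('block',*tri((299.25,158.2),(286.2,215)))
for z in(.215,): print(onz(S,299.25,158.2,z),onz(D,286.2,215,z),'ends',onz(S,288,166.2,z),onz(S,308,148.2,z),onz(D,288,198.5,z))
print('hook z.21'); 
for f,p in((S,(202.5,261.2)),(S,(176.2,246.2)),(S,(225.5,241.2)),(S,(200.5,227.5)),(D,(291.2,120)),(D,(317,123.2)),(D,(288.2,133.2)),(D,(315,137))): print(onz(f,*p,.21))
print('gauge top',onz(S,371.8,131.2,.142),onz(D,230,375.5,.142),'collar',onz(S,368.2,154.2,.066),onz(D,233,395,.066))
print('hold',[onz(S,340+a/4,120+b/4,.06)[:2] for a,b in((38,145),(113,95),(187,142),(125,188))])
print('line',onz(D,277,283,.1),onz(D,279.5,270,.1),onz(S,281.8,208.8,.1))
print('seam',[onz(D,*p,.1)[:2] for p in((228.8,246.2),(300,256.2),(315,258.8))])
print('corner',onz(D,236.8,219.2,.1),onz(D,215.5,278.8,.1))
print('base',[onz(S,185+a/4,280+b/4,.012)[:2] for a,b in((3,150),(322,120),(185,278))])
E
```

```text
block [0.5473 0.0222 0.2134] 0.001654406498379469
[0.5494 0.0204 0.215 ] [0.5464 0.0233 0.215 ] ends [ 0.5458 -0.0204  0.215 ] [0.5436 0.0663 0.215 ] [ 0.5498 -0.0263  0.215 ]
hook z.21
[ 0.5809 -0.3451  0.21  ]
[ 0.5141 -0.348   0.21  ]
[ 0.5819 -0.2808  0.21  ]
[ 0.5169 -0.2828  0.21  ]
[ 0.5863 -0.3471  0.21  ]
[ 0.5157 -0.3441  0.21  ]
[ 0.5852 -0.2812  0.21  ]
[ 0.5149 -0.2766  0.21  ]
gauge top [0.5899 0.3308 0.142 ] [0.5908 0.3287 0.142 ] collar [0.5933 0.3245 0.066 ] [0.5902 0.3313 0.066 ]
hold [array([0.5506, 0.2898]), array([0.5648, 0.3799]), array([0.6373, 0.36  ]), array([0.6264, 0.2829])]
line [0.5492 0.1094 0.1   ] [0.5493 0.0755 0.1   ] [ 0.5481 -0.0459  0.1   ]
seam [array([0.6721, 0.0298]), array([0.5106, 0.0304]), array([0.4773, 0.0319])]
corner [ 0.6744 -0.0565  0.1   ] [0.6773 0.1213 0.1   ]
base [array([ 0.5295, -0.3754]), array([ 0.6573, -0.2554]), array([ 0.6597, -0.3747])]
```

carry_out(commands=[0.25, -0.22, -0.1, -0.03, -1, 0.5, -0.43, -0.2, -0.059, -1, 0.75, -0.65, -0.3, -0.088, -1, 1, -0.86, -0.4, -0.117, -1, 1, -0.86, -0.4, -0.146, -1])

```text
time_s: 0.78
ee_pos: [0.2557, -0.3939, 0.3117]
eef_rot: [0.833, 0.554, 0.0, 0.001]
wrist_force: [-0.2, -1.0, -0.0]
opening: 1.0
finger_force: 0.0
```

```bash
cat > to.py <<'E'
import sys
from h import *
from scipy.spatial.transform import Rotation as R
# to.py x y z yaw_deg : scaled shift/turn
o=bot.observe(); r=R.from_quat(o['eef_rot']).as_matrix()
x,y,z,w=map(float,sys.argv[1:5]); yaw=np.degrees(np.arctan2(r[1,0],r[0,0]))
print('t',o['time_s'],o['ee_pos'].round(4),'yaw',yaw.round(2),'tilt',np.degrees(np.arccos(-r[2,2])).round(2),o['joint_positions'].round(2))
print('F',o['wrist_force'].round(2),'op',round(o['opening'],3),'ff',round(o['finger_force'],1))
print('cmd',(r.T@(np.array([x,y,z])-o['ee_pos'])/.15).round(3),'turn',round(((yaw-w+180)%360-180)/360,4))
E
python3 to.py .547 .022 .31 90
```

```text
t 0.775 [ 0.2557 -0.3939  0.3117] yaw 67.24 tilt 0.11 [-1.13  0.15 -0.06  1.35  0.    0.84]
F [-0.18 -1.03 -0.  ] op 1.0 ff 0.0
cmd [3.308 0.718 0.01 ] turn -0.0632
```

carry_out(commands=[0.33, 0.07, 0, -0.025, -1, 0.67, 0.13, 0, -0.05, -1, 1, 0.2, 0, -0.063, -1, 1, 0.2, 0, -0.063, -1])

```text
time_s: 1.27
ee_pos: [0.3421, -0.2678, 0.3102]
eef_rot: [0.709, 0.705, 0.0, -0.0]
wrist_force: [1.0, -0.3, -0.5]
opening: 1.002
finger_force: 0.0
```

carry_out(commands=[0.25, 0.17, 0, 0, -1, 0.5, 0.35, 0, 0, -1, 0.75, 0.52, 0, 0, -1, 1, 0.69, 0, 0, -1])

```text
time_s: 1.78
ee_pos: [0.4468, -0.1215, 0.3101]
eef_rot: [0.712, 0.702, -0.0, 0.0]
wrist_force: [-0.4, -0.7, 1.1]
opening: 1.001
finger_force: 0.0
```

carry_out(commands=[0.24, 0.17, 0, 0, -1, 0.48, 0.35, 0, 0, -1, 0.72, 0.52, 0, 0, -1, 0.95, 0.68, 0, 0, -1, 0.95, 0.68, 0, 0, -1])

```text
time_s: 2.4
ee_pos: [0.5512, 0.0205, 0.3093]
eef_rot: [0.711, 0.704, -0.0, -0.0]
wrist_force: [-0.6, -0.3, 0.5]
opening: 0.998
finger_force: 0.0
```

```bash
cat >> h.py <<'E'
def wristcal(f):
    from scipy.spatial.transform import Rotation as Q
    T=np.eye(4);T[:3,:3]=Q.from_quat(f['s']['eef_rot']).as_matrix();T[:3,3]=f['s']['ee_pos']
    M=np.linalg.inv(T@np.array(f['tool_from_camera'])); f['R']=M[:3,:3];f['t']=M[:3,3]; return f
E
python3 to.py .547 .022 .215 90; python3 - <<'E'
from h import *
import pickle
f=wristcal(grab('wrist','w1')); pickle.dump(f,open('w1.pkl','wb'))
print(proj(f,(.547,.022,.215)),proj(f,(.549,.0294,.1)))
E
```

```text
t 2.4 [0.5512 0.0205 0.3093] yaw 89.43 tilt 0.05 [-0.08  0.32  0.15  1.4  -0.    1.5 ]
F [-0.64 -0.31  0.54] op 0.998 ff 0.0
cmd [ 0.01  -0.027  0.629] turn -0.0016
(np.float64(272.8777418036511), np.float64(218.69718926035395)) (np.float64(277.48459553732465), np.float64(170.21905131351576))
```

View pics/w1.png

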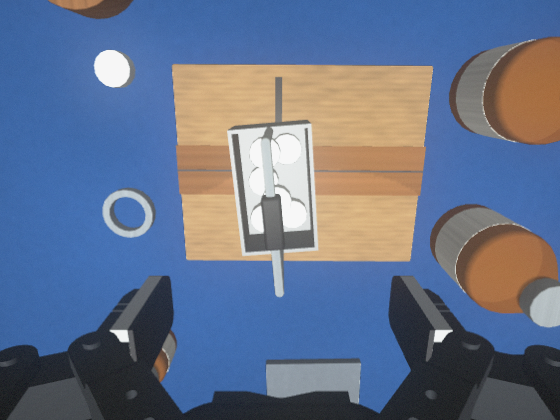

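The wrist view shows the grip block at (273,221), as predicted, with the bar turned about 4°. The black line crosses the seam at about (278,170), which agrees with the spot measurement.

carry_out(commands=[0.01, -0.027, 0.16, -0.0125, -1, 0.01, -0.027, 0.32, -0.0125, -1, 0.01, -0.027, 0.48, -0.0125, -1, 0.01, -0.027, 0.58, -0.0125, -1, 0.01, -0.027, 0.63, -0.0125, -1])

```text
time_s: 3.08
ee_pos: [0.5453, 0.0203, 0.2151]
eef_rot: [0.684, 0.73, -0.0, -0.0]
wrist_force: [0.1, 1.0, -0.5]
opening: 1.0
finger_force: 0.0
```

carry_out(commands=[0, 0, 0, 0, 0, 0, 0, 0, 0, 0.5, 0, 0, 0, 0, 1, 0, 0, 0, 0, 1, 0, 0, 0, 0, 1])

```text
time_s: 3.7
ee_pos: [0.5461, 0.0213, 0.2163]
eef_rot: [0.683, 0.73, 0.0, 0.0]
wrist_force: [-1.4, -0.7, 2.8]
opening: 0.129
finger_force: 59.0
```

carry_out(commands=[0, 0, 0, 0, 1, 0, 0, 0, 0, 1, 0, 0, 0, 0, 1, 0, 0, 0, 0, 1, 0, 0, 0, 0, 1])

```text
time_s: 4.32
ee_pos: [0.5462, 0.0213, 0.2164]
eef_rot: [0.683, 0.73, 0.0, 0.0]
wrist_force: [-1.8, 1.1, 5.6]
opening: 0.127
finger_force: 59.3
```

```bash
python3 to.py .547 .022 .3 94
```

```text
t 4.325 [0.5462 0.0213 0.2164] yaw 93.83 tilt 0.05 [-0.08  0.33 -0.08  1.16 -0.    1.43]
F [-1.83  1.1   5.6 ] op 0.127 ff 59.3
cmd [ 0.004  0.006 -0.557] turn -0.0005
```

carry_out(commands=[0, 0, -0.05, 0, 1, 0, 0, -0.17, 0, 1, 0, 0, -0.3, 0, 1, 0, 0, -0.43, 0, 1, 0, 0, -0.56, 0, 1])

```text
time_s: 4.95
ee_pos: [0.5457, 0.0213, 0.3]
eef_rot: [0.683, 0.73, -0.0, -0.0]
wrist_force: [-0.7, 0.4, -0.8]
opening: 0.129
finger_force: 58.6
```

carry_out(commands=[-0.1, -0.12, 0, 0, 1, -0.23, -0.34, 0, 0.005, 1, -0.38, -0.56, 0, 0.01, 1, -0.52, -0.76, 0, 0.0106, 1, -0.616, -0.884, 0, 0.0106, 1])

```text
time_s: 5.58
ee_pos: [0.4182, -0.0803, 0.2996]
eef_rot: [0.707, 0.707, -0.0, -0.0]
wrist_force: [0.6, 0.2, -1.9]
opening: 0.126
finger_force: 58.6
```

carry_out(commands=[-0.12, 0, 0, 0, 1, -0.3, 0, 0, 0, 1, -0.48, 0, 0, 0, 1, -0.65, 0, 0, 0, 1, -0.78, 0, 0, 0, 1])

```text
time_s: 6.2
ee_pos: [0.4196, -0.1977, 0.2995]
eef_rot: [0.707, 0.707, -0.0, -0.0]
wrist_force: [-0.8, -0.5, -2.0]
opening: 0.128
finger_force: 58.6
```

```bash
python3 to.py .42 -.313 .255 90
```

```text
t 6.2 [ 0.4196 -0.1977  0.2995] yaw 89.98 tilt 0.04 [-0.58  0.14 -0.11  1.32  0.    0.99]
F [-0.8  -0.54 -2.  ] op 0.128 ff 58.6
cmd [-0.769  0.003  0.297] turn -0.0001
```

carry_out(commands=[-0.12, 0, 0.05, 0, 1, -0.3, 0, 0.12, 0, 1, -0.48, 0, 0.2, 0, 1, -0.65, 0, 0.27, 0, 1, -0.77, 0, 0.3, 0, 1])

```text
time_s: 6.82
ee_pos: [0.4193, -0.313, 0.2535]
eef_rot: [0.707, 0.707, 0.0, -0.001]
wrist_force: [0.2, 0.5, -1.9]
opening: 0.13
finger_force: 58.6
```

```bash
python3 to.py .5435 -.313 .255 90; python3 - <<'E'
from h import *
f=wristcal(grab('wrist')); g=grab('side')
cv2.imwrite('pics/p3.png',np.hstack([cv2.resize(f['pixels'],(400,300)),cv2.resize(g['pixels'][60:210,200:400],(400,300))]))
for y in(-.347,-.279): print(np.array(proj(f,(.5155,y,.21)))*400/560)
E
```

```text
t 6.825 [ 0.4193 -0.313   0.2535] yaw 89.99 tilt 0.11 [-0.76  0.27 -0.06  1.24  0.    0.81]
F [ 0.23  0.48 -1.92] op 0.13 ff 58.6
cmd [-0.     0.828 -0.011] turn -0.0
[332.1866036  225.16664563]
[347.5328315  133.99112346]
```

View pics/p3.png

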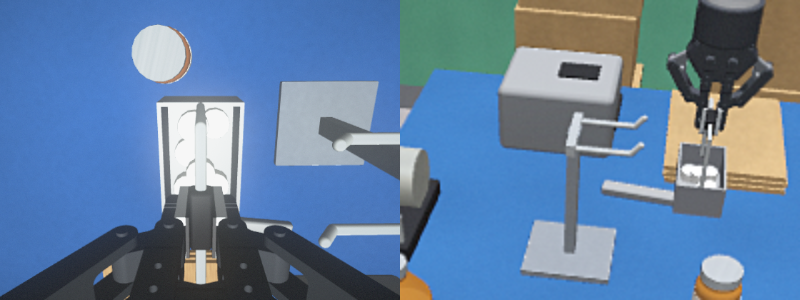

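The wrist view shows the prongs ahead and level with the basket, with bends near (358,135) and (340,228), so the stand is about 5 mm farther out than I measured. The basket hangs straight.

carry_out(commands=[0, 0.1, 0, 0, 1, 0, 0.27, 0, 0, 1, 0, 0.45, 0, 0, 1, 0, 0.63, 0, 0, 1, 0, 0.78, 0, 0, 1])

```text
time_s: 7.55
ee_pos: [0.5392, -0.3108, 0.2553]
eef_rot: [0.706, 0.708, 0.0, 0.001]
wrist_force: [0.3, -0.1, -1.3]
opening: 0.125
finger_force: 58.6
```

carry_out(commands=[0, 0, 0.05, 0, 1, 0, 0, 0.1, 0, 1, 0, 0, 0.15, 0, 1, 0, 0, 0.19, 0, 1, 0, 0, 0.22, 0, 1])

```text
time_s: 8.18
ee_pos: [0.5363, -0.3122, 0.2214]
eef_rot: [0.707, 0.707, -0.0, -0.0]
wrist_force: [0.2, 0.8, -2.0]
opening: 0.123
finger_force: 58.7
```

```bash
python3 to.py .536 -.313 .217 90; python3 - <<'E'
from h import *
g=grab('side'); s=grab('scene')
cv2.imwrite('pics/p4.png',np.hstack([cv2.resize(s['pixels'][180:330,130:330],(400,300)),cv2.resize(g['pixels'][60:210,200:400],(400,300))]))
E
```

```text
t 8.175 [ 0.5363 -0.3122  0.2214] yaw 89.98 tilt 0.02 [-0.63  0.48  0.17  1.26 -0.    0.94]
F [ 0.18  0.77 -2.  ] op 0.123 ff 58.7
cmd [-0.005 -0.002  0.029] turn -0.0001
```

View pics/p4.png

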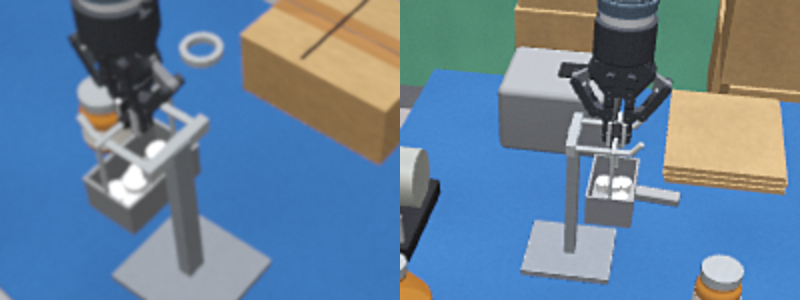

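Both views show the basket under the prongs and the bar just above them, inside the upturned tips.

carry_out(commands=[0, 0, 0.01, 0, 1, 0, 0, 0.02, 0, 1, 0, 0, 0.025, 0, 1, 0, 0, 0.025, 0, 1])

```text
time_s: 8.78
ee_pos: [0.5369, -0.3123, 0.2183]
eef_rot: [0.707, 0.707, -0.0, 0.0]
wrist_force: [-0.5, 0.3, -1.5]
opening: 0.125
finger_force: 58.8
```

carry_out(commands=[0, 0, 0, 0, 0.6, 0, 0, 0, 0, 0.5, 0, 0, 0, 0, 0.4, 0, 0, 0, 0, 0.4, 0, 0, 0, 0, 0.4])

```text
time_s: 9.4
ee_pos: [0.5368, -0.3122, 0.2181]
eef_rot: [0.707, 0.707, -0.0, 0.0]
wrist_force: [-0.1, 0.1, 0.1]
opening: 0.297
finger_force: 0.0
```

carry_out(commands=[0, 0, -0.03, 0, 0.4, 0, 0, -0.08, 0, 0.4, 0, 0, -0.16, 0, 0.4, 0, 0, -0.3, 0, 0.4, 0, 0, -0.5, 0, 0.4])

```text
time_s: 10.02
ee_pos: [0.5365, -0.312, 0.2939]
eef_rot: [0.707, 0.707, -0.0, -0.0]
wrist_force: [-0.5, 0.5, 0.7]
opening: 0.295
finger_force: 0.0
```

```bash
python3 to.py .59 .33 .25 90; python3 - <<'E'
from h import *
g=grab('side'); s=grab('scene')
cv2.imwrite('pics/p5.png',np.hstack([cv2.resize(s['pixels'][180:330,130:330],(400,300)),cv2.resize(g['pixels'][60:210,200:400],(400,300))]))
E
```

```text
t 10.025 [ 0.5365 -0.312   0.2939] yaw 90.0 tilt 0.04 [-0.63  0.48  0.34  1.44 -0.    0.94]
F [-0.45  0.46  0.74] op 0.295 ff 0.0
cmd [4.28  0.357 0.294] turn 0.0
```

View pics/p5.png

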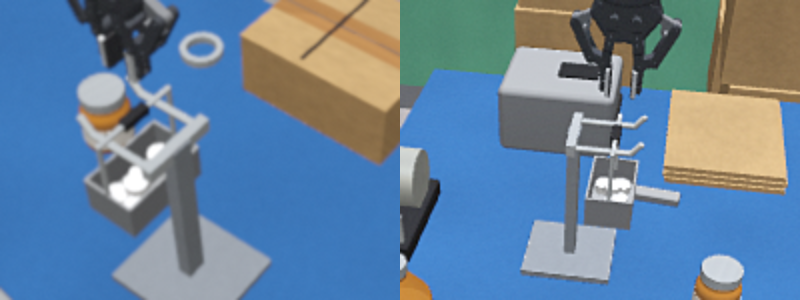

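The basket hangs level on both prongs and the fingers are clear of it. Next I move over the carton to re-measure the spot, then on to the gauge.

carry_out(commands=[0.15, 0, 0, 0, -1, 0.4, 0.02, 0, 0, -1, 0.65, 0.05, 0, 0, -1, 0.87, 0.08, 0, 0, -1, 1, 0.1, 0, 0, -1])

```text
time_s: 10.75
ee_pos: [0.5518, -0.1608, 0.293]
eef_rot: [0.707, 0.708, -0.0, 0.0]
wrist_force: [0.6, -0.4, 0.2]
opening: 0.999
finger_force: 0.0
```

carry_out(commands=[0.15, 0, 0, 0, -1, 0.4, 0, 0, 0, -1, 0.65, 0, 0, 0, -1, 0.87, 0, 0, 0, -1, 1, 0, 0, 0, -1])

```text
time_s: 11.38
ee_pos: [0.5516, -0.0109, 0.293]
eef_rot: [0.707, 0.707, -0.0, 0.0]
wrist_force: [0.2, 0.4, 0.5]
opening: 0.999
finger_force: 0.0
```

```bash
python3 - <<'E'
from h import *
f=wristcal(grab('wrist','w2')); print(f['s']['ee_pos']); p=f['pixels'].astype(int)
print(proj(f,(.549,.0294,.1)))
# dark neutral line on the carton top: low brightness; seam = darker row in tape
m=((p.max(2)<110)&(p.max(2)-p.min(2)<40)).astype(np.uint8)
n,l,s,c=cv2.connectedComponentsWithStats(m)
for i in range(1,n):
    if s[i,4]>150: print(s[i],c[i])
g=p.sum(2); np.save('w2.npy',p)
u,v=map(round,proj(f,(.549,.0294,.1)))
for du in(-60,-30,30): print(du,g[v-15:v+16,u+du].tolist())
for dv in(-40,40): print(dv,g[v+dv,u-15:u+16].tolist())
E
```

```text
[ 0.5516373  -0.01088929  0.29301547]
(np.float64(276.6571374119078), np.float64(137.14396012498884))
[499   0  51  68 562] [516.12633452  32.27402135]
[460  17  39  91 607] [470.37397035  64.59308072]
[437 184  59  62 527] [453.46110057 204.75711575]
[466 202  70  70 774] [485.9870801 228.6873385]
[536 255  24  44 529] [546.90170132 274.11909263]
[    0   276   560   144 35165] [281.78606569 374.62402957]
[263 348  98   4 379] [312.73350923 349.55145119]
-60 [404, 405, 415, 418, 415, 413, 425, 416, 419, 398, 396, 398, 398, 402, 382, 398, 416, 411, 406, 402, 408, 403, 418, 428, 427, 439, 432, 443, 442, 447, 445]
-30 [403, 406, 412, 417, 415, 420, 414, 416, 416, 415, 395, 399, 402, 399, 388, 393, 425, 446, 441, 440, 442, 435, 442, 463, 466, 461, 463, 463, 456, 458, 446]
30 [412, 419, 414, 416, 418, 416, 421, 421, 420, 422, 424, 415, 413, 431, 432, 406, 403, 439, 439, 454, 441, 430, 440, 447, 463, 462, 463, 471, 457, 447, 444]
-40 [524, 516, 519, 519, 516, 523, 519, 517, 527, 527, 522, 523, 427, 364, 339, 350, 357, 356, 352, 382, 503, 531, 529, 526, 525, 527, 521, 517, 521, 518, 514]
40 [538, 545, 545, 544, 538, 544, 540, 534, 540, 537, 534, 434, 367, 363, 363, 366, 362, 354, 459, 507, 516, 520, 516, 519, 516, 522, 518, 521, 513, 519, 514]
```

carry_out(commands=[0.15, 0, 0, 0, -1, 0.4, 0.03, 0, 0, -1, 0.65, 0.06, 0, 0, -1, 0.87, 0.1, 0, 0, -1, 1, 0.13, 0, 0, -1])

```text
time_s: 12.05
ee_pos: [0.5717, 0.1383, 0.2929]
eef_rot: [0.707, 0.707, -0.0, 0.0]
wrist_force: [0.4, -0.5, 0.8]
opening: 1.001
finger_force: 0.0
```

carry_out(commands=[0.15, 0, 0, 0, -1, 0.4, 0.03, 0, 0, -1, 0.65, 0.06, 0, 0, -1, 0.87, 0.1, 0, 0, -1, 1, 0.13, 0, 0, -1])

```text
time_s: 12.68
ee_pos: [0.5913, 0.2885, 0.2926]
eef_rot: [0.707, 0.707, -0.0, 0.0]
wrist_force: [0.4, -0.1, -0.5]
opening: 1.001
finger_force: 0.0
```

```bash
python3 to.py .59 .33 .25 90; python3 - <<'E'
from h import *
import pickle
f=wristcal(grab('wrist','w3')); pickle.dump(f,open('w3.pkl','wb'))
for X in ((.59,.33,.142),(.59,.33,.066),(.59,.33,.06)): print(proj(f,X))
E
```

```text
t 12.675 [0.5913 0.2885 0.2926] yaw 90.01 tilt 0.04 [ 0.36  0.57  0.49  1.49 -0.    1.93]
F [ 0.36 -0.06 -0.54] op 1.001 ff 0.0
cmd [ 0.277 -0.009  0.284] turn 0.0
(np.float64(277.82566231997964), np.float64(141.85649486561925))
(np.float64(278.3586147295412), np.float64(131.58048060000476))
(np.float64(278.3913036467944), np.float64(130.9502341417184))
```

View pics/w3.png

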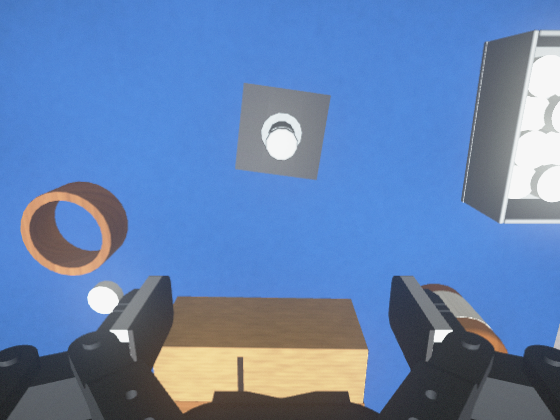

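The wrist view shows the gauge top at (282,143) and the collar at (281,133), which puts the gauge at about (0.5925, 0.329).

carry_out(commands=[0.1, 0.008, 0, 0, -1, 0.2, 0.008, 0.1, 0, -1, 0.27, 0.008, 0.3, 0, -1, 0.27, 0.008, 0.5, 0, -1, 0.27, 0.008, 0.6, 0, -1])

```text
time_s: 13.35
ee_pos: [0.5906, 0.3278, 0.2001]
eef_rot: [0.707, 0.707, -0.002, -0.001]
wrist_force: [0.3, 0.1, -0.0]
opening: 1.0
finger_force: 0.0
```

carry_out(commands=[0, 0, 0.1, 0, -1, 0, 0, 0.25, 0, -1, 0, 0, 0.42, 0, -1, 0, 0, 0.58, 0, -1, 0, 0, 0.66, 0, -1])

```text
time_s: 13.98
ee_pos: [0.5916, 0.3279, 0.1029]
eef_rot: [0.707, 0.707, -0.001, -0.0]
wrist_force: [-0.5, 0.0, -0.3]
opening: 0.999
finger_force: 0.0
```

carry_out(commands=[0, 0, 0, 0, 0, 0, 0, 0, 0, 0.3, 0, 0, 0, 0, 0.6, 0, 0, 0, 0, 1, 0, 0, 0, 0, 1])

```text
time_s: 14.6
ee_pos: [0.5926, 0.3286, 0.1052]
eef_rot: [0.707, 0.707, 0.001, 0.0]
wrist_force: [-0.9, -0.9, 5.1]
opening: 0.266
finger_force: 58.7
```

carry_out(commands=[0, 0, 0, 0, 1, 0, 0, 0, 0, 1, 0, 0, 0, 0, 1])

```text
time_s: 14.98
ee_pos: [0.5926, 0.3286, 0.1052]
eef_rot: [0.707, 0.707, 0.001, 0.0]
wrist_force: [-1.5, 0.1, 6.7]
opening: 0.265
finger_force: 58.7
```

```bash
python3 to.py .5925 .329 .26 90
```

```text
t 14.975 [0.5926 0.3286 0.1052] yaw 90.01 tilt 0.12 [ 0.41  0.65  0.15  1.07 -0.    1.98]
F [-1.5   0.13  6.68] op 0.265 ff 58.7
cmd [ 4.000e-03  1.000e-03 -1.032e+00] turn 0.0
```

carry_out(commands=[0, 0, -0.1, 0, 1, 0, 0, -0.3, 0, 1, 0, 0, -0.55, 0, 1, 0, 0, -0.8, 0, 1, 0, 0, -1, 0, 1])

```text
time_s: 15.6
ee_pos: [0.592, 0.3282, 0.2562]
eef_rot: [0.707, 0.707, 0.0, 0.0]
wrist_force: [0.2, 0.7, -1.0]
opening: 0.269
finger_force: 58.8
```

carry_out(commands=[-0.1, -0.01, 0, 0, 1, -0.3, -0.04, 0, 0, 1, -0.55, -0.08, 0, 0, 1, -0.8, -0.12, 0, 0, 1, -1, -0.145, 0, 0, 1])

```text
time_s: 16.23
ee_pos: [0.5685, 0.1757, 0.252]
eef_rot: [0.707, 0.707, -0.002, -0.001]
wrist_force: [0.8, 0.0, -1.7]
opening: 0.266
finger_force: 58.9
```

carry_out(commands=[-0.12, -0.01, 0, 0, 1, -0.35, -0.04, 0, 0, 1, -0.6, -0.08, 0, 0, 1, -0.85, -0.12, 0, 0, 1, -1, -0.145, 0, 0, 1])

```text
time_s: 16.85
ee_pos: [0.5476, 0.0266, 0.253]
eef_rot: [0.707, 0.707, -0.001, -0.0]
wrist_force: [-1.5, -0.3, -0.9]
opening: 0.269
finger_force: 58.9
```

carry_out(commands=[0, 0, 0, 0, 1, 0, 0, 0, 0, 1])

```text
time_s: 17.1
ee_pos: [0.5482, 0.0288, 0.2535]
eef_rot: [0.707, 0.707, -0.0, -0.0]
wrist_force: [-0.0, -0.5, -0.7]
opening: 0.264
finger_force: 58.9
```

```bash
python3 to.py .549 .0294 .200 90; python3 - <<'E'
from h import *
g=grab('side'); s=grab('scene'); o=g['s']['ee_pos']
for n,f in(('side',g),('scene',s)): print(n,[np.round(proj(f,o+[0,0,d])) for d in(-.045,-.095)], np.round(proj(f,(.549,.0294,.1))))
cv2.imwrite('pics/p6.png',np.hstack([cv2.resize(s['pixels'][110:260,220:420],(400,300)),cv2.resize(g['pixels'][150:300,180:380],(400,300))]))
E
```

```text
t 17.1 [0.5482 0.0288 0.2535] yaw 90.03 tilt 0.06 [-0.06  0.32  0.01  1.26  0.    1.51]
F [-0.04 -0.54 -0.74] op 0.264 ff 58.9
cmd [0.004 0.005 0.356] turn 0.0001
side [array([285., 219.]), array([284., 236.])] [283. 254.]
scene [array([301., 159.]), array([300., 175.])] [300. 193.]
```

View pics/p6.png

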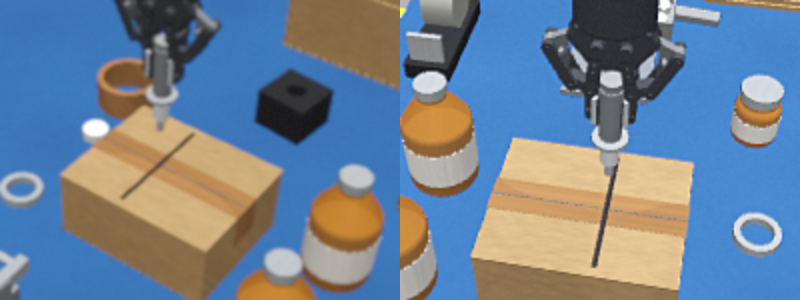

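The gauge is upright above the crossing. Its tip is at side (285,236) and scene (300,175), as predicted.

carry_out(commands=[0.004, 0.005, 0.08, 0, 1, 0.004, 0.005, 0.16, 0, 1, 0.004, 0.005, 0.24, 0, 1, 0.004, 0.005, 0.3, 0, 1, 0.004, 0.005, 0.34, 0, 1])

```text
time_s: 17.82
ee_pos: [0.5489, 0.0289, 0.2022]
eef_rot: [0.707, 0.707, -0.0, -0.0]
wrist_force: [0.2, 0.6, -1.2]
opening: 0.265
finger_force: 58.9
```

carry_out(commands=[0, 0, 0, 0, 1, 0, 0, 0.01, 0, 1, 0, 0, 0.02, 0, 1, 0, 0, 0.03, 0, 1, 0, 0, 0.03, 0, 1])

```text
time_s: 18.45
ee_pos: [0.5492, 0.0289, 0.1985]
eef_rot: [0.707, 0.707, -0.0, 0.0]
wrist_force: [-0.4, 0.1, -1.5]
opening: 0.264
finger_force: 58.9
```

carry_out(commands=[0, 0, 0.01, 0, 1, 0, 0, 0.02, 0, 1, 0, 0, 0.03, 0, 1, 0, 0, 0.03, 0, 1, 0, 0, 0.03, 0, 1])

```text
time_s: 19.08
ee_pos: [0.5492, 0.0289, 0.1942]
eef_rot: [0.707, 0.707, 0.0, 0.0]
wrist_force: [-0.2, -0.2, 0.0]
opening: 0.263
finger_force: 59.0
```

```bash
python3 to.py .549 .0294 .1882 90
```

```text
t 19.075 [0.5492 0.0289 0.1942] yaw 90.01 tilt 0.01 [-0.06  0.35 -0.11  1.11 -0.    1.51]
F [-0.15 -0.24  0.03] op 0.263 ff 59.0
cmd [ 0.004 -0.002  0.04 ] turn 0.0
```

carry_out(commands=[0, 0, 0.01, 0, 1, 0, 0, 0.02, 0, 1, 0, 0, 0.03, 0, 1, 0, 0, 0.04, 0, 1, 0, 0, 0.04, 0, 1])

```text
time_s: 19.7
ee_pos: [0.5493, 0.0289, 0.188]
eef_rot: [0.707, 0.707, -0.0, 0.0]
wrist_force: [-0.8, -0.3, 1.3]
opening: 0.268
finger_force: 59.1
```

carry_out(commands=[0, 0, 0, 0, 1, 0, 0, 0, 0, 1, 0, 0, 0, 0, 1, 0, 0, 0, 0, 1])

```text
time_s: 20.2
ee_pos: [0.5493, 0.0289, 0.1881]
eef_rot: [0.707, 0.707, 0.0, 0.0]
wrist_force: [-0.6, 1.2, 2.0]
opening: 0.265
finger_force: 59.1
```

```bash
python3 - <<'E'
from h import *
fs=[]
for i in range(6): g=grab('side'); fs.append(g['s']['wrist_force'][2])
s=grab('scene'); print(np.round(fs,2),s['s']['ee_pos'])
cv2.imwrite('pics/p7.png',np.hstack([cv2.resize(s['pixels'][140:240,250:350],(400,400)),cv2.resize(g['pixels'][190:290,230:330],(400,400))]))
E
```

```text
[1.99 1.4  1.34 1.24 1.06 1.75] [0.5492664  0.02883924 0.18805152]
```

View pics/p7.png

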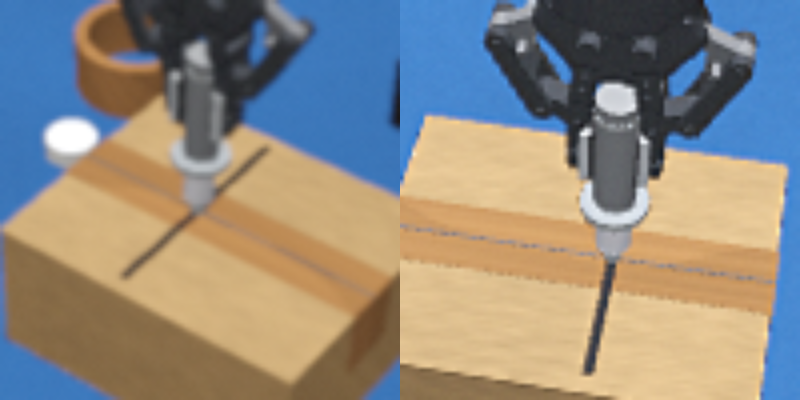

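The tip sits on the crossing, at about (200,207) in the scene crop and (612,258) in the side crop. The contact force is about 2.8 N (1.4 N now against −1.4 N before contact), so the plunger is about half-way in. I'm handing the job in.

```bash
python3 -c "
from cell import bot
print(bot.finish_job())"
```

```text
the job is handed in; nothing more can be done
None
```

I handed the job in at about 20 s with the basket hanging on the hook and the gauge held upright on the marked spot, its plunger about half-way in (about 2.8 N by the wrist force); the hand-in gave no verdict.

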